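Centre the cup on the turntable and lock the brake

ROBOT

A 6-joint arm with a two-finger parallel gripper is mounted at the origin on the work surface. World frame = base frame: x ahead of the robot, y to its left, z up, the work surface at z = 0. Lengths are in m, angles in rad, forces in N, time in s.
With the tool pointing down it reaches from about 0.2 to 0.875 m from the base axis. Payload 3.4 kg.
Tool frame: the origin (TCP) lies between the finger pads; the fingertips stand 25 mm ahead of it and the grasp point (between the pads) lies 6 mm ahead of it (r.nose_length is the z of the fingertips in the tool frame, in m); z points along the fingers, y is the line along which they close (so a half turn about z gives the same grasp; the last joint's range is limited). The gripper opens to 94 mm and grips with 3 to 60 N. Pads are 16 mm wide; open, the fingers measure 119 mm over their backs; the gripper's body (75 mm by 177 mm) begins 78 mm behind the grasp point.
Start: joints at [-1.291, 0.276, 1.505, -0, 1.361, -0.121], TCP at [0.224, -0.529, 0.23] pointing down, gripper open.
Joint ranges: [-2.89, 2.89], [-0.75, 2.08], [0.22, 2.7], [-1.18, 4.32], [0.11, 2.71], [-2.7, 2.7]. Speed limits (rad/s): [2.57, 2.57, 3.14, 3.14, 3.14, 3.14].

INTERFACE

Orientations are given as a unit quaternion [w, x, y, z].
In Python, from plant import r, gripper_to, inverse_kinematics, vision, models, telemetry gives the robot as it stands. Calls block until the motion is done:
- r.move_to(position, orientation): joint-space move of the TCP to a pose.
- r.move_l(position, rot=None, vel=0.15, guard=None): straight line of the TCP; rot=None keeps the orientation; vel is the mean speed in m/s. With guard (N) it stops when the force on the tool has changed by that much, and returns True; else False.
- r.movej(angles): joint-space move.
- gripper_to(opening, f_grip=None): finger opening in m; f_grip is the grip in N (None keeps the last); returns when the fingers have stopped.
- r.hold(seconds).
- inverse_kinematics(position, orientation): joint angles nearest the present ones, or None.
- vision.snapshot(name): name is "side" or "top"; returns the picture (400x640x3 uint8, red, green, blue); there is no depth.
- vision.get_calibration(name): a dict with "fx", "fy", "cx", "cy" (pixels), "position" and "orientation" of the camera in the world. Camera axes: x right, y down, z forward; pixel columns grow to the right and rows downward; lengths in m; the calibration is good to about 2 mm. A picture is of the moment at which its call begins. get_calibration takes no time and is no camera call.
A pose or a line that the arm cannot do raises r.PlanningError and nothing moves.
- r.sign_off(): hands the job in; it is judged then, once.
Trained networks look in the newest picture that a camera, given by its name, has taken for a name from the list of things; names that differ only in an ending like _2 or _b are one class to them, and where a whole thing is asked for, a point or a joint stands for the part that bears it (a point fixed in the world has none). Each returns a list of dicts, best first, with "score" (0 to 1); they miss things now and then, are a little off and sometimes report something else, mostly with a low value. They report only what shows in the picture. A call takes as long as a camera call.
- models.boxes_of(thing, camera): "at" ([x, y, z] in m, in world coordinates, good to about 4 mm: the middle of the surface that is visible of it).
- models.regions_of(thing, camera): "pixels" (400x640 bool, what is visible of it).
- models.mark_of(thing, camera): "at" ([x, y, z] in m, in world coordinates, good to about 4 mm: a listed point, or the origin of a listed thing).
Readings, each from a call of its own:
- telemetry.current_t(): time.
- telemetry.current_joints(): joint angles.
- telemetry.current_dq(): joint speeds.
- telemetry.current_joint_efforts(): joint torques, N m.
- telemetry.current_ee_pos(): TCP position.
- telemetry.current_tool_rot(): TCP orientation.
- telemetry.current_wrist_force(): force on the tool from outside, world axes, zero at the start.
- telemetry.current_torque(): the same for the moment, N m.
- telemetry.current_opening(): finger opening in m.
- telemetry.current_finger_force(): force on a finger pad.
Only numpy, scipy, OpenCV 4.12 (cv2) and the standard library are available. Lean on these libraries where they do the work, as an engineer would, in place of code of your own. Each camera call takes 0.05 s, during which the arm holds its last target. There are 200 camera calls.

TASK

Get the cup on the turntable ready for burnishing, using the fingertips: nudge it gently across the disc until its whole foot stands inside the smallest ring, and press the turntable's locking lever fully down; then withdraw. Slide the cup, do not pinch, lift or tip it, press the lever without forcing it, and leave everything else on and around the board where it is.

Things in the scene. Friction and masses are not known exactly. Their poses are not given: they have to be found in the camera images.
- turntable: White plastic decorating turntable fixed on the bamboo board (board top 18 mm above the counter). Origin: on its turning axis at the board's top; z up; its locking lever sticks out along -x. Foot 144 mm across; disc on top 190 mm across, underside 46 mm and top 58 mm above the origin. The disc turns freely (light friction) until locked; it does not matter if it turns a little.
- disc_centre (a point): Centre of the disc's flat top face, on the turning axis; z up. The disc has three thin grey rings, flush with the face; the smallest has an inside diameter of 77 mm, so the cup's foot is inside it when the cup's axis is less than 8.5 mm from this point.
- cup: The cup to centre: plain white small straight-sided ceramic cup, no handle, upright on the disc, 16 to 34 mm off its centre. 48 mm tall, outer diameter 60 mm at the foot, 64 mm at the rim, open top, wall about 4.5 mm, 0.10 to 0.21 kg. Origin: centre of the underside; z up along its axis. Slides under a push of about 0.5 to 2 N low on its side.
- lock_lever (a joint): Locking lever, rad: 0 is fully up (free), grows as its pad is pressed down, 0.45 is fully down on its stop (locked: a rubber shoe bears on the disc's underside). Starts between 0 and 0.1. Pivot: level, across the lever, 83 mm from the turning axis along the turntable's -x, 30 mm above the board. It stays where it is left; pressing the pad takes about 3 N.
- lever_pad (a point): Middle of the top face of the lever's white thumb pad with dark ribs, 28 mm long (along the lever), 22 mm wide, 6 mm thick, 55 mm out from the pivot. The lever slopes 0.40 rad up and outward at joint 0 and is nearly level (0.05 rad below) at 0.45; this point then is 30 mm above the board, 24 mm lower than at 0. At joint 0 the point's axes are the turntable's: the lever points along -x.
- jar: Small clear glass jar with aluminium screw cap, 46 mm across, 56 mm tall, on the board beside the turntable. Leave alone. Origin: centre of the underside.
- well_a: White ceramic mixing well (little bowl), 64 mm across, 24 mm tall, on the board. Leave alone. Origin: centre of the underside.
- well_b: Second, identical mixing well on the board. Leave alone. Origin: centre of the underside.
- silicone: Orange hard silicone block, 58 x 38 x 24 mm, on the board. Leave alone. Origin: centre of the underside.
- burnisher: Steel burnishing tool, 160 mm long, 11 mm thick, lying on the board along its x axis on the far side of the turntable from the lever. Leave alone. Origin: mid-length, on the board.
- spare_cup: A second cup of the same shape as the one to centre, standing on the counter beside the board. Leave alone. Origin: centre of the underside.

How it is judged:
By the outcome, as a careful person would: the job done as asked, in the order asked, and still so for the second after the job is handed in, with the robot touching nothing.
It also fails if it takes over 48 s, if anything falls off the work surface, if the arm or the gripper's body presses on something with over 40 N, if the wrist force passes 120 N, or if a joint passes its speed limit or range.

## Working session

There is one attempt and no reset: what is moved stays moved. The work goes in short steps, each a Python script; the robot and the scene stay as the last script left them, time stands still between calls to the robot, and variables do not carry over. Pictures are saved under pics/ and viewed, at most 10 in all, crops included, and the job is handed in when it is done.

```bash
ls; mkdir -p pics
python3 - <<'E'
from plant import r, vision, models, telemetry
import cv2, numpy as np
for c in ["top","side"]:
    im=vision.snapshot(c); cv2.imwrite(f"pics/{c}0.png",im[:,:,::-1])
    print(c,vision.get_calibration(c))
    for t in ["turntable","disc_centre","cup","lever_pad","jar","well_a","silicone","burnisher"]:
        print(t,[(round(d["score"],2),np.round(d["at"],3).tolist()) for d in models.mark_of(t,c)[:3]])
print(telemetry.current_t(),r.nose_length,telemetry.current_tool_rot())
E
```

```text
pics
top {'fx': 388.3947324608722, 'fy': 388.3947324608722, 'cx': 317.06101053681704, 'cy': 194.80751793145856, 'position': array([0.47060157, 0.14148602, 0.96352932]), 'orientation': array([-0.03657056,  0.71495625, -0.6968002 ,  0.04438057])}
turntable [(0.78, [0.562, -0.088, 0.019])]
disc_centre [(0.91, [0.562, -0.088, 0.072])]
cup [(0.66, [0.552, -0.11, 0.077])]
lever_pad [(0.6, [0.589, 0.047, 0.066])]
jar [(0.74, [0.41, -0.088, 0.017])]
well_a [(0.63, [0.677, 0.015, 0.019]), (0.62, [0.696, -0.144, 0.016])]
silicone [(0.68, [0.504, 0.05, 0.022])]
burnisher [(0.6, [0.536, -0.233, 0.019])]
side {'fx': 412.11543948084983, 'fy': 412.11543948084983, 'cx': 318.4346118870561, 'cy': 196.22379446009995, 'position': array([0.19316914, 0.75047999, 0.87110215]), 'orientation': array([ 0.09878379, -0.27585671,  0.8918266 , -0.34465949])}
turntable [(0.88, [0.561, -0.089, 0.02])]
disc_centre [(0.72, [0.562, -0.089, 0.074])]
cup [(0.79, [0.553, -0.112, 0.075])]
lever_pad [(0.57, [0.587, 0.043, 0.068])]
jar [(0.6, [0.41, -0.088, 0.012])]
well_a [(0.71, [0.699, -0.146, 0.017]), (0.62, [0.676, 0.012, 0.018])]
silicone [(0.78, [0.506, 0.049, 0.014])]
burnisher [(0.6, [0.534, -0.232, 0.021]), (0.24, [0.608, 0.477, -0.004])]
0.9 0.025 [7.20048256e-05 9.79989728e-01 1.99048053e-01 4.70080652e-06]
```

View pics/top0.png

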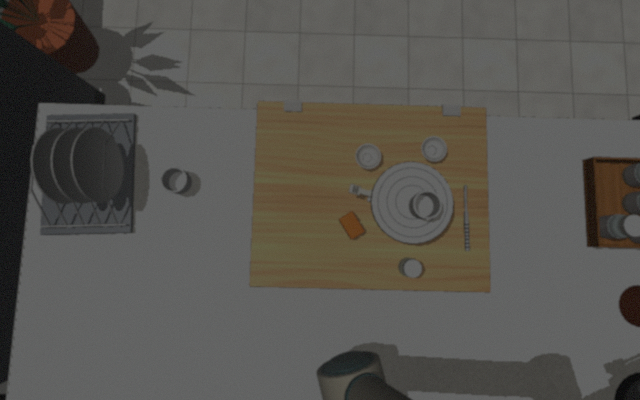

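View pics/side0.png

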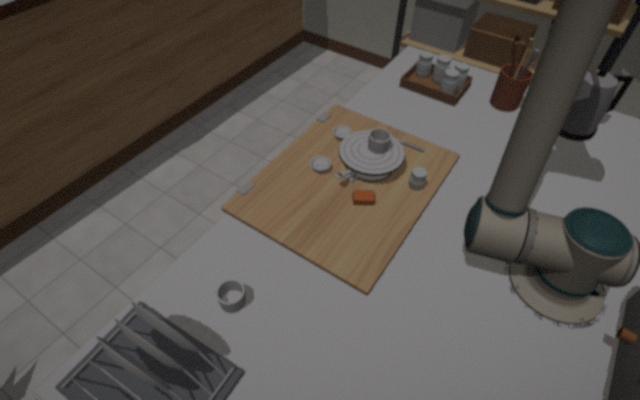

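The top view shows the disc at (412,203), the cup at (425,206) and the lever pad at (356,190). This agrees with the networks. I'll push the cup with the two fingers slightly apart, which cradles it.

```bash
cat > h.py <<'E'
from plant import r, gripper_to, inverse_kinematics, vision, models, telemetry
import numpy as np, cv2
from scipy.spatial.transform import Rotation as R
def down(d):
    """tool pointing down, tool x along +-d (level), the one nearest in joint 6"""
    best=None
    for s in (1,-1):
        x=np.array([s*d[0],s*d[1],0])/np.hypot(*d[:2]); z=np.array([0,0,-1.])
        q=R.from_matrix(np.c_[x,np.cross(z,x),z]).as_quat()[[3,0,1,2]]
        j=inverse_kinematics([.56,-.09,.2],q)
        if j is not None and (best is None or abs(j[5])<best[0]): best=(abs(j[5]),q)
    return best[1]
def mark(t,n=2):
    a=[]
    for c in ("top","side"):
        for _ in range(n):
            vision.snapshot(c); m=models.mark_of(t,c)
            if m and m[0]["score"]>.4: a.append(m[0]["at"])
    a=np.array(a); print(t,a.round(4).tolist()); return np.median(a,0)
def push(cup,disc):
    v=(disc-cup)[:2]; L=np.hypot(*v); u=v/L; q=down(u); print("off",L,"dir",u)
    p=lambda back,z:[*(disc[:2]-u*back),z]
    gripper_to(.035)
    reach=.0329; zt=.085+r.nose_length
    r.move_to(p(L+reach+.014,.22),q)
    print("g",r.move_l(p(L+reach+.014,zt),vel=.12,guard=6))
    print("g",r.move_l(p(reach,zt),vel=.025,guard=6), telemetry.current_wrist_force(),telemetry.current_ee_pos())
    r.move_l(p(reach+.02,zt),vel=.05); r.move_l(p(reach+.02,.24),vel=.15)
E
python3 - <<'E'
from h import *
disc=mark("disc_centre"); cup=mark("cup")
push(cup,disc)
r.move_to([.35,-.35,.3],telemetry.current_tool_rot())
print(mark("disc_centre"),mark("cup"),mark("lever_pad"),telemetry.current_t())
for c in("top","side"): cv2.imwrite(f"pics/{c}1.png",cv2.resize(vision.snapshot(c)[90:290,270:510,::-1],None,fx=3,fy=3))
E
```

```text
disc_centre [[0.5607, -0.0874, 0.0736], [0.5594, -0.0913, 0.0746], [0.5613, -0.0887, 0.0762], [0.563, -0.0921, 0.0762]]
cup [[0.5551, -0.1092, 0.0741], [0.5565, -0.1087, 0.0746], [0.5512, -0.1093, 0.0731], [0.5519, -0.1146, 0.075]]
off 0.020659440941129054 dir [0.36303015 0.93177739]
g False
g False [-0.27762652 -0.22728475  0.71837549] [ 0.54909919 -0.12066913  0.10996796]
disc_centre [[0.5651, -0.0862, 0.0728], [0.5624, -0.0883, 0.0727], [0.5645, -0.0888, 0.0768]]
cup [[0.5601, -0.0895, 0.0782], [0.5589, -0.0897, 0.0746], [0.5597, -0.0921, 0.0734], [0.561, -0.0912, 0.0744]]
lever_pad [[0.5911, 0.0467, 0.0661], [0.5911, 0.048, 0.0698], [0.5617, -0.0905, 0.0747], [0.5869, 0.0471, 0.0684]]
[ 0.5645 -0.0883  0.0728] [ 0.5599  -0.09045  0.0745 ] [0.589  0.0469 0.0691] 10.9833
```

View pics/top1.png

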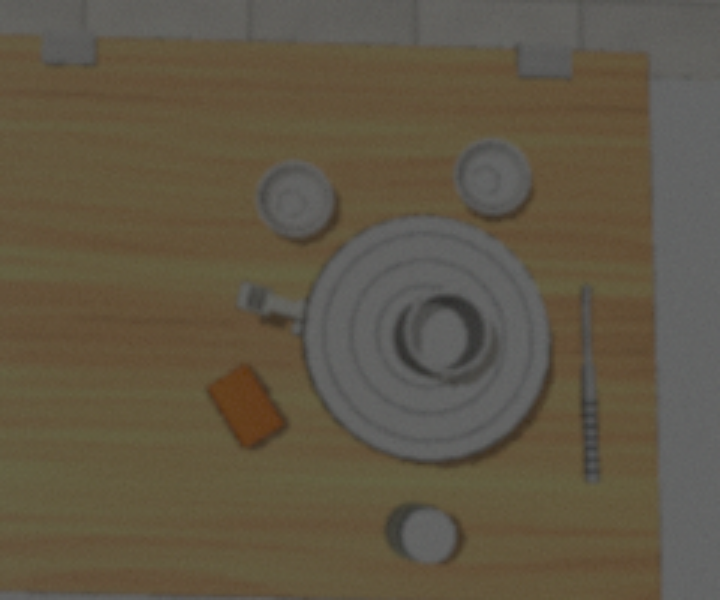

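View pics/side1.png

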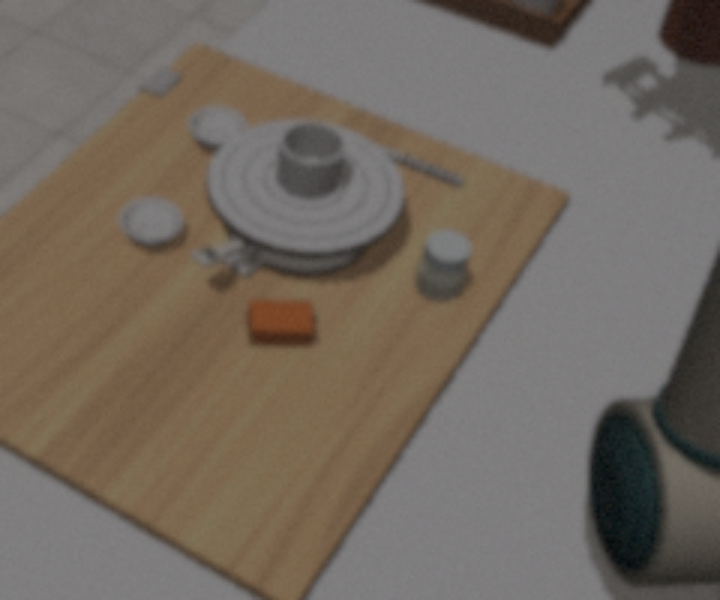

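Cup now sits visually near the disc centre: its rim is at (442,337) against the disc centre at (428,338) in the crop, mostly parallax. I'll measure the offset by fitting silhouettes.

```bash
cat >> h.py <<'E'
def hull(c,x,y,rings):
    K=vision.get_calibration(c); q=K["orientation"]; M=R.from_quat(np.r_[q[1:],q[0]]).as_matrix()
    t=np.linspace(0,2*np.pi,90)
    P=np.concatenate([np.c_[x+a*np.cos(t),y+a*np.sin(t),0*t+z] for a,z in rings])
    p=(P-K["position"])@M; uv=p[:,:2]/p[:,2:]*[K["fx"],K["fy"]]+[K["cx"],K["cy"]]
    m=np.zeros((400,640),np.uint8)
    cv2.fillConvexPoly(m,cv2.convexHull(np.round(uv*16).astype(np.int32)),1,shift=4); return m>0
def fit(mask,c,rings,x0,roi=None):
    best=None
    for st in (.003,.001):
        o=x0 if best is None else best[1]; 
        for i in range(-5,6):
            for j in range(-5,6):
                x,y=o[0]+i*st,o[1]+j*st; h=hull(c,x,y,rings)
                s=(h&mask).sum()/(h|mask).sum()
                if best is None or s>best[0]: best=(s,(x,y))
    return best
CUP=[(.030,.076),(.032,.124)]; DISC=[(.095,.064),(.095,.076)]
def offset(x0=(.562,-.0885)):
    for c in ("top","side"):
        vision.snapshot(c)
        mc=models.regions_of("cup",c)[0]["pixels"]; a=fit(mc,c,CUP,x0)
        md=models.regions_of("turntable",c)[0]["pixels"]|mc
        md=cv2.morphologyEx(md.astype(np.uint8),cv2.MORPH_OPEN,cv2.getStructuringElement(cv2.MORPH_ELLIPSE,(25,25)))>0
        b=fit(md,c,DISC,x0) if c=="top" else fit(md,c,DISC+[(.072,.018)],x0)
        print(c,"cup",a,"disc",b,"off mm",np.subtract(a[1],b[1])*1000)
E
python3 - <<'E'
from h import *
offset()
E
```

```text
top cup (np.float64(0.9490291262135923), (0.562, -0.0905)) disc (np.float64(0.8984660336011687), (0.562, -0.08449999999999999)) off mm [ 0. -6.]
side cup (np.float64(0.8977072310405644), (0.559, -0.0875)) disc (np.float64(0.4234397677793904), (0.5630000000000001, -0.08549999999999999)) off mm [-4. -2.]
```

Run:
```python
from h import *
for c in ("top","side"):
    im=vision.snapshot(c); im=cv2.medianBlur(im,3)
    mc=models.regions_of("cup",c)[0]["pixels"]
    f=im.astype(float); w=((f[...,0]-f[...,2])<0.22*f[...,0])|mc   # grey, not wood
    roi=hull(c,.562,-.0885,[(.11,.018),(.11,.076)]) | hull(c,.562,-.0885,[(.04,.124),(.04,.076)])
    w=cv2.morphologyEx((w&roi).astype(np.uint8),cv2.MORPH_CLOSE,np.ones((9,9)))
    w=cv2.morphologyEx(w,cv2.MORPH_OPEN,cv2.getStructuringElement(cv2.MORPH_ELLIPSE,(21,21)))>0
    b=fit(w,c,DISC if c=="top" else DISC+[(.072,.018)],(.562,-.0885)); a=fit(mc,c,CUP,(.561,-.0885))
    print(c,a,b,np.subtract(a[1],b[1])*1000)
    v=im[:,:,::-1].copy(); v=cv2.resize(cv2.convertScaleAbs(v,alpha=1.8)[130:270,310:490] if c=="top" else cv2.convertScaleAbs(v,alpha=1.8)[110:210,320:450],None,fx=4,fy=4,interpolation=cv2.INTER_CUBIC)
    o=(310,130) if c=="top" else (320,110)
    for (p,rings,col) in ((b[1],[(.095,.076)],(0,0,255)),(b[1],[(.0385,.076)],(0,200,0)),(a[1],CUP[:1],(255,0,0)),(a[1],CUP[1:],(255,200,0))):
        k,_=cv2.findContours(hull(c,*p,rings).astype(np.uint8),0,cv2.CHAIN_APPROX_NONE)
        cv2.polylines(v,[((k[0]-np.array(o))*4+2)],True,col,1)
    cv2.imwrite(f"pics/{c}2.png",v)
```

```text
top (np.float64(0.9073170731707317), (0.5630000000000001, -0.0885)) (np.float64(0.9655859445752581), (0.5640000000000001, -0.0875)) [-1. -1.]Traceback (most recent call last):
  File "<stdin>", line 4, in <module>
IndexError: list index out of range
```

View pics/top2.png

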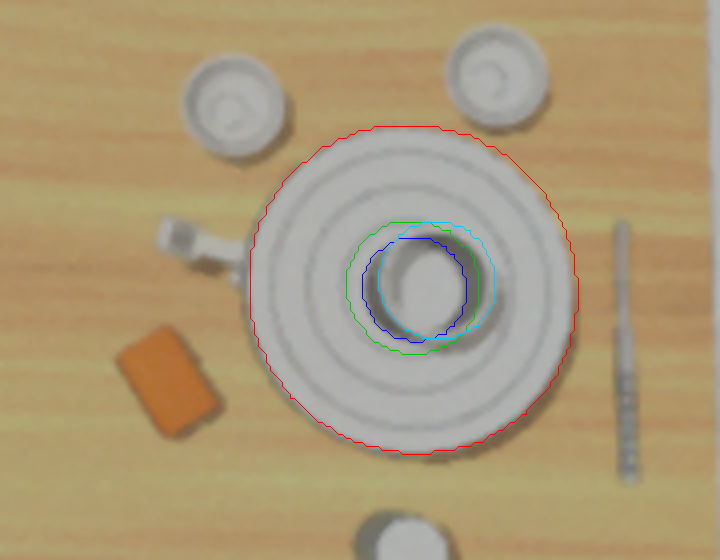

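The foot (blue, left edge x≈363) lies inside the smallest ring (green, left edge x≈347) with about even margins. All the offset estimates are 6 mm or less, so the cup is within tolerance. Next is the lever.

Run:
```python
from h import *
C=np.array([.562,-.0885]); u=np.array([.027,.1345]); u/=np.hypot(*u)
p=C+.137*u; q=down(u); n=r.nose_length
gripper_to(0.0)
r.move_to([*p,.25],q)
r.move_l([*p,.085+n],vel=.12,guard=6)
r.hold(.2)
g=r.move_l([*p,.0465+n],vel=.02,guard=9)
print(g,telemetry.current_ee_pos()-[0,0,n],telemetry.current_wrist_force())
r.hold(.2); print(telemetry.current_ee_pos()-[0,0,n],telemetry.current_wrist_force())
r.move_l([*p,.25],vel=.12)
r.move_to([.35,-.35,.3],q)
mark("lever_pad"); mark("cup"); print(telemetry.current_t(),telemetry.current_wrist_force())
cv2.imwrite("pics/side3.png",cv2.resize(cv2.convertScaleAbs(vision.snapshot("side")[100:225,300:460,::-1],alpha=1.8),None,fx=5,fy=4.8))
```

```text
True [0.58929617 0.04615861 0.04990069] [0.0253581  0.59427796 3.50336334]
[0.58930411 0.04615827 0.04989622] [-0.6290135  -1.22184999  4.58634613]
lever_pad [[0.5905, 0.052, 0.0483], [0.5907, 0.0507, 0.0454], [0.5858, 0.0491, 0.0489], [0.5884, 0.0527, 0.0519]]
cup [[0.5593, -0.0909, 0.0742], [0.5602, -0.0911, 0.0736], [0.559, -0.0941, 0.0732], [0.5615, -0.0924, 0.0721]]
21.3833 [ 0.61214106 -0.03764359  0.02501271]
```

View pics/side3.png

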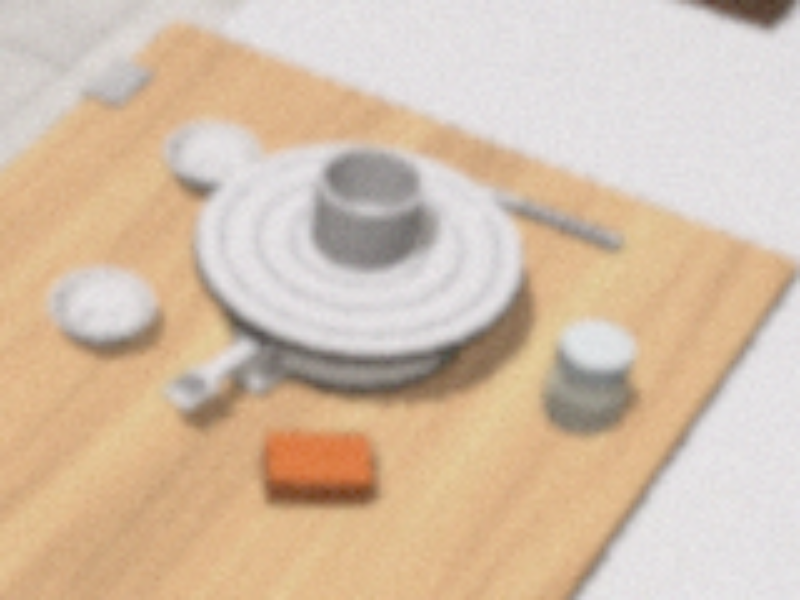

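The lever is nearly down: the tip stopped at z=49.9 mm against about 48.4 expected. One more gentle press with a slightly higher guard will settle whether it's on its stop.

Run:
```python
from h import *
C=np.array([.562,-.0885]); u=np.array([.027,.1345]); u/=np.hypot(*u)
p=C+.140*u; q=down(u); n=r.nose_length
r.move_to([*p,.25],q)
r.move_l([*p,.060+n],vel=.12,guard=6)
r.hold(.3); f0=telemetry.current_wrist_force()[2]
for z in np.arange(.052,.0459,-.0005):
    g=r.move_l([*p,z+n],vel=.01,guard=14); r.hold(.1)
    f=np.mean([telemetry.current_wrist_force()[2] for _ in range(3)])-f0
    print(round(z,4),g,(telemetry.current_ee_pos()[2]-n).round(5),round(f,2))
    if g or f>9: break
r.move_l([*p,.25],vel=.12)
r.move_to([.35,-.35,.3],q); print(telemetry.current_t())
```

```text
0.052 False 0.05209 -0.66
0.0515 False 0.05152 -0.29
0.051 False 0.051 -0.1
0.0505 False 0.05049 -0.28
0.05 False 0.05008 1.2
0.0495 False 0.04991 4.79
0.049 False 0.04962 5.69
0.0485 False 0.04939 6.64
0.048 False 0.04914 8.4
0.0475 False 0.04894 10.5
32.5
```

Run:
```python
from h import *
C=np.array([.562,-.0885]); u=np.array([.027,.1345]); u/=np.hypot(*u)
p=C+.140*u; q=down(u); n=r.nose_length
r.move_to([*p,.16],q)
r.move_l([*p,.055+n],vel=.12,guard=6)
r.hold(.2); f0=telemetry.current_wrist_force()[2]
for z in (.049,.0482,.0474,.0468,.0462,.0456):
    g=r.move_l([*p,z+n],vel=.02,guard=18); r.hold(.05)
    f=np.mean([telemetry.current_wrist_force()[2] for _ in range(3)])-f0
    print(z,g,(telemetry.current_ee_pos()[2]-n).round(5),round(f,2))
    if g or f>14.5: break
print(telemetry.current_t())
r.move_l([*p,.22],vel=.15); print(telemetry.current_t())
```

```text
0.049 False 0.04945 3.81
0.0482 False 0.04917 7.64
0.0474 False 0.04882 10.49
0.0468 False 0.04861 11.96
0.0462 False 0.04836 14.31
0.0456 False 0.04829 15.59
37.2833
38.4333
```

The force-height curve repeated on the second press, so it is elastic and the lever is on its stop. The network also puts the pad at z≈48 mm, as expected when it's fully down. A quick check of the cup, then hand in.

Run:
```python
from h import *
r.move_to([.35,-.3,.3],telemetry.current_tool_rot())
a=mark("lever_pad",2); c=mark("cup",2); d=mark("disc_centre",2); print(a,(c-d)*1000,telemetry.current_t())
if np.hypot(*(c-d)[:2])<.007: print(r.sign_off())
```

```text
lever_pad [[0.5912, 0.0502, 0.0509], [0.5913, 0.0511, 0.047], [0.5864, 0.0511, 0.0489], [0.5875, 0.0487, 0.0486]]
cup [[0.559, -0.0918, 0.0766], [0.5629, -0.0938, 0.0753], [0.5628, -0.0899, 0.0759], [0.5589, -0.0931, 0.0742]]
disc_centre [[0.5582, -0.089, 0.0729], [0.5628, -0.0894, 0.074], [0.5645, -0.0861, 0.0755], [0.5634, -0.0877, 0.0766]]
[0.58935 0.05065 0.04875] [-2.2  -4.1   0.85] 41.2167
the job is handed in; nothing more can be done
None
```

I slid the cup inside the smallest ring (about 4–5 mm off centre by the cameras; the limit is 8.5 mm), pressed the lever down to what appears to be its stop (three presses, peak about 16 N), withdrew and handed in at about 41 s; no verdict came back.

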